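Put a new carving on the lit display stand

TASK

Lift the carving with the red head out of the delivery carton, stand it upright on the bare table and let go of it there. The lamp hood of the display stand leaves no room for a hand above the head, so then take the carving again lower down, where a leaning hand clears the hood, and stand it gently on the round green mat under the hood, its base wholly on the mat. Keep it upright throughout, and do not disturb the other carvings.

Things in the scene. Friction and masses are not known exactly. Their poses are not given: they have to be found in the camera images.
- carving: dark wood carving with a red head, in one cell of the carton, 172 mm tall, about 0.3 kg, round about its z (upright). Origin: centre of its underside. Heights over it: base disc 0-22 mm (dia 56), taper to the straight round waist 45-100 mm (dia 32), shoulders 112 mm (dia 36), neck 128-138 mm (dia 18), straight round red head 138-172 mm (dia 30). Centre of mass below mid-waist.
- carton: fixed open cardboard carton, 172 mm square, 115 mm high; walls, dividers and floor 4 mm thick; 2 x 2 cells of about 80 mm, three of them each holding a carving whose head stands about 60 mm above the walls. Origin: centre of its underside, on the table.
- stand: fixed display stand. Origin: centre of its underside, on the table. Round wooden foot (dia 140 mm, 20 mm high) with the green mat in its middle; centred over it a round brass lamp hood (dia 84 mm, underside 215 mm and top 231 mm over the table), held by one steel post (dia 12 mm) at x = +60 mm, away from the robot. Otherwise open all round; the table is bare for 200 mm on the robot side.
- mat_top (a point): centre of the top of the fixed round green mat (dia 100 mm, 2 mm thick), in the middle of the stand's foot under the hood, 22 mm over the table; 193 mm clear height above it up to the hood.
- mate_yellow: a carving of the same shape with a yellow head, in another cell of the carton; origin at the centre of its underside. Leave it there.
- mate_blue: a carving of the same shape with a blue head, in another cell of the carton; origin at the centre of its underside. Leave it there.
- shown_left: a brown carving of the same shape with a dark head, standing on the table behind the stand, to its +y side (about 150 mm between its centre and the mat's); origin at the centre of its underside. Leave it standing.
- shown_right: the same, to the -y side of the stand. Leave it standing.
- mat: the green mat itself; origin: centre of its underside, 20 mm over the table on the stand's foot
Not all that is in view belongs to the job. What is shaped like the carving but orange is not meant.

How it is judged:
On the way, in this order (a step that is already met when the one before it is completed fails the run):
1. the red-headed carving is lifted clear of the carton (underside above 120 mm) (height (world z) of carving above 0.12 m), for 0.1 s.
2. it stands upright on the table, outside the carton, let go (no finger touching it) (height (world z) of carving below 0.008 m and (x of carving in the frame of carton above 0.095 m or x of carving in the frame of carton below -0.095 m or y of carving in the frame of carton above 0.095 m or y of carving in the frame of carton below -0.095 m) and angle between carving's own z axis and vertical below 0.1 rad and contact force between carving and the arm below 0.05 N and contact force between carving and the fingers below 0.05 N and linear speed of carving below 0.03 m/s), for 0.2 s.
At the end, for the whole second after the job is handed in: the red-headed carving stands upright (within 0.08 rad) and at rest on the mat, its base wholly on it (centre within 22 mm of the mat's centre, underside within 5 mm of the mat's top) (horizontal distance between carving and mat_top below 0.022 m and z of carving in the frame of mat_top between -0.005 and 0.005 m and angle between carving's own z axis and vertical below 0.08 rad and linear speed of carving below 0.02 m/s); the robot touches nothing.
It fails at once if the red-headed carving is dropped (faster than 0.35 m/s with no finger on it) (linear speed of carving above 0.35 m/s and contact force between carving and the fingers below 0.05 N and contact force between carving and the arm below 0.05 N).
It fails at once if the red-headed carving is tipped more than 0.5 rad (angle between carving's own z axis and vertical above 0.5 rad).
It fails at once if it is set down or struck hard (more than 60 N against the stand, its mat or the carton) (contact force between carving and stand above 60 N or contact force between carving and carton above 60 N or contact force between carving and mat above 60 N).
It fails at once if another carving in the carton is taken out or tipped (moved more than 40 mm or tilted more than 0.35 rad) (distance of any of mate_yellow, mate_blue from where it was at the start of the episode above 0.04 m or angle between any of mate_yellow, mate_blue's own z axis and vertical above 0.35 rad).
It fails at once if a carving beside the stand is moved more than 30 mm or tilted more than 0.3 rad (distance of any of shown_left, shown_right from where it was at the start of the episode above 0.03 m or angle between any of shown_left, shown_right's own z axis and vertical above 0.3 rad).
It also fails if it takes over 64 s, if anything falls off the work surface, if the arm or the gripper's body presses on something with over 40 N, if the wrist force passes 120 N, or if a joint passes its speed limit or range.

ROBOT

A 6-joint arm with a two-finger parallel gripper is mounted at the origin on the work surface. World frame = base frame: x ahead of the robot, y to its left, z up, the work surface at z = 0. Lengths are in m, angles in rad, forces in N, time in s.
With the tool pointing down it reaches from about 0.3 to 0.875 m from the base axis. Payload 6.4 kg.
Tool frame: the origin (TCP) lies on the centre line of the jaws, within the pads' length; the fingertips stand 25 mm ahead of it and the grasp point (between the pads) lies 6 mm ahead of it; z points along the fingers, y is the line along which they close (so a half turn about z gives the same grasp; the last joint's range is limited). The gripper opens to 85 mm and grips with 20 to 120 N. Pads are 22 mm wide; open, the fingers measure 114 mm over their backs; the gripper's body (76 mm by 85 mm) begins 54 mm behind the grasp point. The pads swing forward as they close: fully open they stand 13 mm farther back than shut.
Start: joints at [-1.534, 0.181, 1.607, -0, 1.354, -0.206], TCP at [0.138, -0.558, 0.256] pointing down, gripper open.
Joint ranges: [-2.99, 2.99], [-0.89, 2.07], [0.3, 2.58], [-1.14, 4.28], [0, 2.63], [-3.12, 3.12]. Speed limits (rad/s): [2.57, 2.57, 3.01, 3.14, 3.14, 3.14].

INTERFACE

Orientations are given as a unit quaternion [w, x, y, z].
In Python, from bench import get_obs, camera, hand_in, spot_in gives the robot as it stands.
- The arm moves only by the shell command python3 -m jog 'ROWS'. ROWS is JSON, one flat list of numbers, 7 for each row, row after row: the shift along the tool's x, y, z in m, then the turn, a rotation vector about the tool's x, y, z in rad, then the closure, from 0 (fully open) to 1 (shut). A call has 1 to 20 rows; each row is the pose to reach, as a shift and turn from the pose commanded when the call began, along the tool's axes at that moment; what a row does not reach only later rows make up. A row lasts 1/8 s, in which the tool goes at most 62.5 mm and 10.7 degrees, less where a joint would pass 70% of its speed; a pose out of reach is approached as far as the arm can. A call with a gripper value outside its range is refused whole. The fingers move at their own pace and stop on an object; the grip force is fixed at half the most. Time passes only in rows, so rows that repeat a pose let the fingers close. It gives the time, the measured TCP pose, the force, the opening and the grip force at its end, in the units of the state.
- get_obs(): the state, without advancing time (a new reading comes with each control period).
- camera(name): name is "side" or "top" or "wrist"; returns a dict with "frame" (420x560x3 uint8, red, green, blue), "mtx" (3x3 intrinsics, pixels), "extrinsics" (4x4, takes a point from camera to world coordinates). Camera axes: x right, y up, looking along -z (the intrinsics and any distortion apply to the point x, -y, -z); pixel columns grow to the right and rows downward; lengths in m; the calibration is good to about 2 mm. A picture is of the moment at which its call begins. There is no depth.
- hand_in(): hands the job in; it is judged then, once.
Trained networks look in a picture, given as the dict that the camera call returned (one of the last four; its "shot" number tells which), for a name from the list of things; names that differ only in an ending like _2 or _b are one class to them, and where a whole thing is asked for, a point or a joint stands for the part that bears it (a point fixed in the world has none). Each returns a list of dicts, best first, with "confidence" (0 to 1); they miss things now and then, are a little off and sometimes report something else, mostly with a low value. They report only what shows in the picture. A call takes as long as a camera call. They do not tell look-alikes from the thing itself.
- spot_in(picture, name): "xyz" ([x, y, z] in m, in world coordinates, good to about 4 mm: the middle of the surface that is visible of it).
The state is a dict: "time_s": time; "q": joint angles; "dq": joint speeds; "joint_efforts": joint torques, N m; "eef_pos": TCP position; "eef_rot": TCP orientation; "wrist_force": force on the tool from outside, world axes, zero at the start; "torque": the same for the moment, N m; "opening": opening from 0.0 (shut) to 1.0 (fully open); "grasp_force": force on a finger pad.
Only numpy, scipy, OpenCV 4.12 (cv2) and the standard library are available. Lean on these libraries where they do the work, as an engineer would, in place of code of your own. Each camera call takes 0.05 s, during which the arm holds its last target. There are 200 camera calls.

## Working session

There is one attempt and no reset: what is moved stays moved. The work goes in short steps, Python scripts to look and compute and a shell command to move; the robot and the scene stay as the last step left them, time stands still between calls to the robot, and variables do not carry over. Pictures are saved under pics/ and viewed, at most 10 in all, crops included, and the job is handed in when it is done.

```bash
mkdir -p pics
cat > h.py <<'E'
from bench import *
import numpy as np, cv2
def save(p,n): cv2.imwrite('pics/'+n+'.png',p['frame'][:,:,::-1])
E
python3 - <<'E'
from h import *
o=get_obs();print({k:np.round(v,3).tolist() for k,v in o.items()})
ps={}
for n in ['side','top']:
    p=camera(n);save(p,n+'0')
    print(n,np.round(p['extrinsics'],3).tolist(),np.round(p['mtx'],1).tolist(),p.keys())
    for t in ['carving','carton','stand','mat','mate_yellow','mate_blue','shown_left']:
        for d in spot_in(p,t)[:5]: print(n,t,np.round(d['xyz'],3),round(d['confidence'],2))
E
```

```text
{'time_s': 0.0, 'q': [-1.534, 0.182, 1.608, 0.0, 1.354, -0.206], 'dq': [-0.0, -0.001, -0.0, -0.002, 0.0, -0.001], 'joint_efforts': [-0.001, -44.488, -35.134, -0.0, 0.009, 0.0], 'eef_pos': [0.138, -0.558, 0.255], 'eef_rot': [-0.001, 0.993, 0.121, 0.0], 'wrist_force': [-1.136, -0.594, -0.268], 'torque': [-0.013, -0.04, -0.002], 'grasp_force': 0.0, 'opening': 1.002}
side [[0.994, 0.051, -0.093, 0.38], [-0.106, 0.528, -0.843, -1.008], [0.006, 0.848, 0.53, 0.685], [0.0, 0.0, 0.0, 1.0]] [[543.4, 0.0, 276.6], [0.0, 543.4, 208.8], [0.0, 0.0, 1.0]] dict_keys(['frame', 'mtx', 'extrinsics', 'shot'])
side carving [0.514 0.184 0.144] 0.83
side carving [0.328 0.25  0.076] 0.78
side carton [0.538 0.152 0.077] 0.77
side stand [ 0.594 -0.224  0.06 ] 0.96
side mat [ 0.588 -0.224  0.022] 0.79
side mate_yellow [0.598 0.182 0.138] 0.86
side mate_blue [0.59  0.264 0.142] 0.71
side shown_left [ 0.663 -0.106  0.065] 0.76
top [[-0.015, 0.994, -0.109, 0.385], [-1.0, -0.014, 0.015, 0.017], [0.013, 0.109, 0.994, 1.319], [0.0, 0.0, 0.0, 1.0]] [[476.1, 0.0, 288.6], [0.0, 476.1, 204.1], [0.0, 0.0, 1.0]] dict_keys(['frame', 'mtx', 'extrinsics', 'shot'])
top carving [0.331 0.25  0.079] 0.6
top carving [0.506 0.186 0.086] 0.59
top carton [0.526 0.244 0.069] 0.74
top stand [ 0.582 -0.208  0.234] 0.8
top mat [ 0.574 -0.199  0.023] 0.89
top mate_yellow [0.594 0.189 0.096] 0.59
top mate_blue [0.506 0.185 0.088] 0.69
top shown_left [ 0.657 -0.081  0.082] 0.88
```

View pics/side0.png

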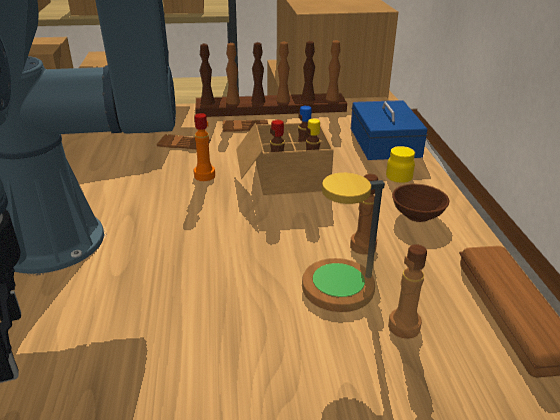

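View pics/top0.png

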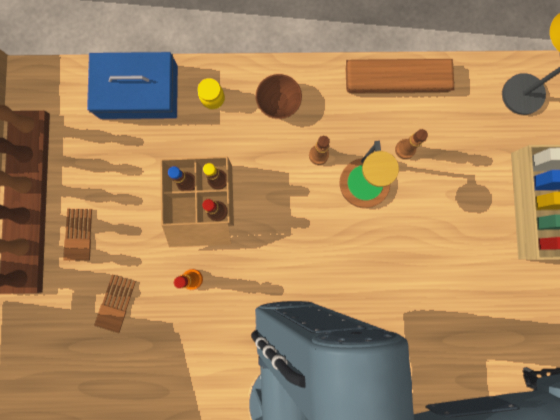

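The side view shows the red-headed carving in the carton's near cell (277,128), with yellow (314,127) and blue (306,115) behind it. The stand is at (338,280). The orange decoy stands alone at (203,150). The top view shows red at (210,206), and the cell at +y of it is empty, so closing the jaws along y leaves them free.

```bash
cat >> h.py <<'E'
from scipy.spatial.transform import Rotation as R
def blob(p,col,box=None):
    hsv=cv2.cvtColor(p['frame'],cv2.COLOR_RGB2HSV)
    H,S,V=[hsv[:,:,i].astype(int) for i in range(3)]
    m={'red':((H<4)|(H>172))&(S>170)&(V>60),'green':(abs(H-63)<15)&(S>120)&(V>60)}[col].astype(np.uint8)
    if box:
        k=np.zeros_like(m);k[box[1]:box[3],box[0]:box[2]]=1;m*=k
    n,l,s,c=cv2.connectedComponentsWithStats(m)
    return sorted([(int(s[i,4]),c[i].round(1).tolist(),s[i,:4].tolist()) for i in range(1,n) if s[i,4]>30],reverse=True)
def ray(p,uv):
    E=np.array(p['extrinsics']);d=np.linalg.inv(p['mtx'])@[uv[0],uv[1],1]
    d=E[:3,:3]@(d*[1,-1,-1]);return E[:3,3],d/np.linalg.norm(d)
def atz(p,uv,z):
    o,d=ray(p,uv);return o+d*(z-o[2])/d[2]
def tri(rs):
    A=sum(np.eye(3)-np.outer(d,d) for o,d in rs);b=sum((np.eye(3)-np.outer(d,d))@o for o,d in rs)
    x=np.linalg.solve(A,b);return x,[np.linalg.norm(np.cross(x-o,d)) for o,d in rs]
def go(target,zdir,ydir):
    "tool-frame shift and turn to bring grasp point (6mm ahead) to target with tool z=zdir, y=ydir"
    o=get_obs();w,x,y,z=o['eef_rot'];Rc=R.from_quat([x,y,z,w])
    zd=np.array(zdir,float);zd/=np.linalg.norm(zd);yd=np.array(ydir,float);yd-=zd*(yd@zd);yd/=np.linalg.norm(yd)
    Rt=R.from_matrix(np.c_[np.cross(yd,zd),yd,zd])
    t=np.array(target)-.006*zd
    print('shift',np.round(Rc.inv().apply(t-o['eef_pos']),4),'turn',np.round((Rc.inv()*Rt).as_rotvec(),3))
E
python3 - <<'E'
from h import *
s=camera('side');t=camera('top')
bs=blob(s,'red',(240,90,400,180));bt=blob(t,'red',(160,150,240,230));print(bs,bt)
print(tri([ray(s,bs[0][1]),ray(t,bt[0][1])]))
gs=blob(s,'green',(290,220,400,310));print(gs,atz(s,gs[0][1],.022))
x0,y0,w,h=gs[0][2]
gt=blob(t,'green',(300,140,420,220));print(gt)
# bottom/left edges in top
x,y,w,h=gt[0][2];print(atz(t,(x,y+h/2),.022),atz(t,(x+w/2,y+h-1),.022))
E
```

```text
[(140, [277.6, 127.4], [272, 120, 12, 17])] [(105, [208.7, 205.0], [203, 200, 13, 11])]
(array([0.51346509, 0.19585954, 0.15914781]), [np.float64(0.0007698930191611148), np.float64(0.0007698930191610573)])
[(777, [344.8, 280.2], [315, 264, 50, 33])] [ 0.59880521 -0.22049035  0.022     ]
[(641, [361.5, 185.4], [348, 165, 34, 35])]
[ 0.5848387  -0.16630373  0.022     ] [ 0.53835786 -0.21179967  0.022     ]
```

Run:
```python
from h import *
go([.513,.196,.31],[0,0,-1],[0,-1,0])
```

```text
shift [ 0.545  -0.6419 -0.0597] turn [-0.    -0.     0.243]
```

```bash
python3 -m jog '[0.03,-0.035,-0.06,0,0,0,0, 0.07,-0.08,-0.06,0,0,0.05,0, 0.11,-0.13,-0.06,0,0,0.1,0, 0.15,-0.175,-0.06,0,0,0.15,0, 0.19,-0.22,-0.06,0,0,0.2,0, 0.23,-0.27,-0.06,0,0,0.243,0, 0.27,-0.32,-0.06,0,0,0.243,0, 0.31,-0.365,-0.06,0,0,0.243,0, 0.35,-0.41,-0.06,0,0,0.243,0, 0.39,-0.46,-0.06,0,0,0.243,0, 0.43,-0.505,-0.06,0,0,0.243,0, 0.47,-0.55,-0.06,0,0,0.243,0, 0.51,-0.6,-0.06,0,0,0.243,0, 0.53,-0.625,-0.06,0,0,0.243,0, 0.54,-0.637,-0.06,0,0,0.243,0, 0.545,-0.642,-0.06,0,0,0.243,0, 0.545,-0.642,-0.06,0,0,0.243,0, 0.545,-0.642,-0.06,0,0,0.243,0]'
python3 - <<'E'
from h import *
print(get_obs()['q'])
p=camera('wrist');save(p,'w1')
print(np.round(p['extrinsics'],3).tolist())
for b in blob(p,'red'): print(b,atz(p,b[1],.159),atz(p,b[1],.176))
go([.513,.196,.16],[0,0,-1],[0,-1,0])
E
```

```text
time_s: 3.15
eef_pos: [0.5128, 0.195, 0.3165]
eef_rot: [0.0, 1.0, -0.001, 0.0]
wrist_force: [0.1, -0.4, 0.2]
opening: 1.004
grasp_force: 0.0
[ 1.47088473e-01  7.63590998e-02  1.60142750e+00 -2.63010881e-04
  1.46369253e+00  1.71944078e+00]
[[-0.001, 0.962, 0.273, 0.582], [-1.0, -0.001, -0.0, 0.194], [-0.0, -0.273, 0.962, 0.435], [0.0, 0.0, 0.0, 1.0]]
(1154, [278.6, 203.1], [261, 183, 36, 41]) [0.51321745 0.19438013 0.159     ] [0.51745196 0.19436309 0.176     ]
(179, [208.7, 373.9], [196, 363, 28, 21]) [0.34333037 0.26219142 0.159     ] [0.3580477  0.25799012 0.176     ]
shift [ 1.000e-04 -1.000e-03  1.505e-01] turn [ 0.    -0.    -0.002]
```

View pics/w1.png

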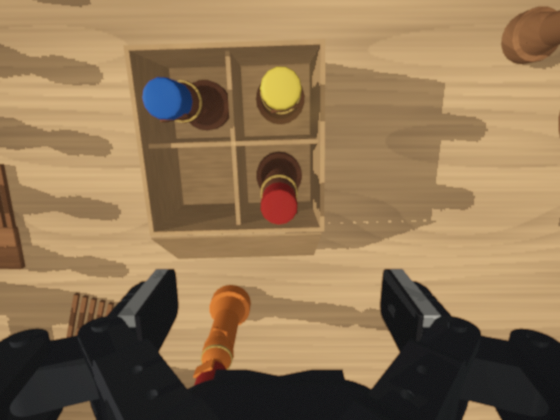

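The wrist view shows the red head at (279,203), clear of yellow (281,90), with the fingers on either side in y. I'll descend and grip the head.

```bash
python3 -m jog '[0,0,0.03,0,0,0,0, 0,0,0.06,0,0,0,0, 0,0,0.09,0,0,0,0, 0,0,0.12,0,0,0,0, 0,0,0.14,0,0,0,0, 0,0,0.15,0,0,0,0, 0,0,0.15,0,0,0,0, 0,0,0.15,0,0,0,1, 0,0,0.15,0,0,0,1, 0,0,0.15,0,0,0,1, 0,0,0.15,0,0,0,1, 0,0,0.15,0,0,0,1, 0,0,0.15,0,0,0,1, 0,0,0.15,0,0,0,1]'
```

```text
time_s: 4.95
eef_pos: [0.5134, 0.196, 0.1671]
eef_rot: [0.0, 1.0, -0.0, 0.001]
wrist_force: [-0.8, -1.6, 5.6]
opening: 0.333
grasp_force: 59.4
```

```bash
python3 -m jog '[0,0,-0.01,0,0,0,1, 0,0,-0.03,0,0,0,1, 0,0,-0.06,0,0,0,1, 0,0,-0.09,0,0,0,1, 0,0,-0.12,0,0,0,1, 0,0,-0.15,0,0,0,1, 0,0,-0.16,0,0,0,1, 0,0,-0.16,0,0,0,1, 0.002,0.01,-0.16,0,0,0,1, 0.008,0.04,-0.16,0,0,0,1, 0.016,0.075,-0.16,0,0,0,1, 0.024,0.11,-0.16,0,0,0,1, 0.03,0.145,-0.16,0,0,0,1, 0.034,0.175,-0.16,0,0,0,1, 0.037,0.193,-0.16,0,0,0,1, 0.037,0.196,-0.16,0,0,0,1, 0.037,0.196,-0.16,0,0,0,1]'
python3 - <<'E'
from h import *
print(get_obs()['q'])
p=camera('side');save(p,'s2')
E
```

```text
time_s: 7.08
eef_pos: [0.5497, 0.0005, 0.3259]
eef_rot: [-0.0, 1.0, -0.0, -0.0]
wrist_force: [-0.3, 0.8, -2.7]
opening: 0.337
grasp_force: 59.8
[-2.15276289e-01  7.34508968e-02  1.58573539e+00  5.30925887e-04
  1.48321450e+00  1.35555288e+00]
```

View pics/s2.png

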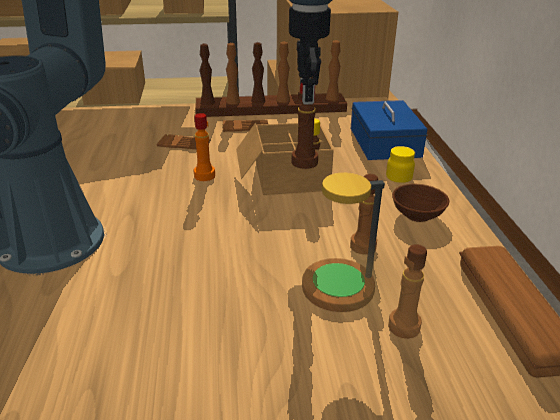

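The side view shows the carving hanging upright in the jaws at (305,140), clear of the carton and the stand. Next I'll lower it to the table.

```bash
python3 -m jog '[0,0,0.01,0,0,0,1, 0,0,0.035,0,0,0,1, 0,0,0.065,0,0,0,1, 0,0,0.095,0,0,0,1, 0,0,0.12,0,0,0,1, 0,0,0.14,0,0,0,1, 0,0,0.15,0,0,0,1, 0,0,0.155,0,0,0,1, 0,0,0.158,0,0,0,1, 0,0,0.16,0,0,0,1, 0,0,0.162,0,0,0,1, 0,0,0.162,0,0,0,1]'
```

```text
time_s: 8.62
eef_pos: [0.5499, 0.0, 0.1644]
eef_rot: [0.0, 1.0, -0.0, 0.0]
wrist_force: [0.2, -0.4, -3.4]
opening: 0.332
grasp_force: 59.8
```

Just above the table, so I'll go down 2 mm more, then open and rise.

```bash
python3 -m jog '[0,0,0.001,0,0,0,1, 0,0,0.002,0,0,0,1, 0,0,0.002,0,0,0,1, 0,0,0.002,0,0,0,0.6, 0,0,0.002,0,0,0,0.4, 0,0,0.002,0,0,0,0.2, 0,0,0.002,0,0,0,0, 0,0,0.002,0,0,0,0, 0,0,0.002,0,0,0,0, 0,0,-0.02,0,0,0,0, 0,0,-0.05,0,0,0,0, 0,0,-0.09,0,0,0,0, 0,0,-0.13,0,0,0,0, 0,0,-0.13,0,0,0,0]'
python3 - <<'E'
from h import *
p=camera('wrist');save(p,'w3')
s=camera('side')
b=blob(p,'red')[0];c=blob(s,'red',(230,60,380,250));print(b,c)
print(atz(p,b[1],.155),atz(s,c[0][1],.155),tri([ray(p,b[1]),ray(s,c[0][1])]))
o=get_obs();print(o['q'],o['eef_pos'])
E
```

```text
time_s: 10.38
eef_pos: [0.5518, -0.0003, 0.2984]
eef_rot: [0.001, 1.0, -0.0, 0.004]
wrist_force: [0.6, -0.4, -0.2]
opening: 0.999
grasp_force: 0.0
(1233, [279.0, 210.9], [261, 190, 37, 43]) [(192, [305.3, 165.3], [298, 157, 14, 19])]
[ 0.55035585 -0.00144945  0.155     ] [0.55215478 0.00242541 0.155     ] (array([ 0.55121081, -0.0015246 ,  0.15718379]), [np.float64(0.0002772478531133516), np.float64(0.0002772478531131122)])
[-2.15840036e-01  9.37586654e-02  1.62718394e+00 -8.15630086e-06
  1.42017794e+00  1.35514660e+00] [5.49852170e-01 3.77396002e-05 2.94277013e-01]
```

The carving stands at (0.550, 0.000). I'll back off and find out what lean is reachable.

```bash
cat >> h.py <<'E'
def lean(az,th): 
    return [np.cos(az)*np.sin(th),np.sin(az)*np.sin(th),-np.cos(th)],[np.sin(az),-np.cos(az),0]
E
python3 - <<'E'
from h import *
for az,th in [(-.4,1.05),(-.25,1.05)]:
    z,y=lean(az,th); go([.45,.04,.25],z,y)
E
```

```text
shift [-0.1047 -0.042   0.0412] turn [-0.21   1.035  0.362]
shift [-0.1049 -0.0412  0.0412] turn [-0.131  1.044  0.226]
```

```bash
python3 -m jog '[-0.03,-0.01,0,0,0,0,0, -0.07,-0.02,0,0,0,0,0, -0.105,-0.03,0,-0.03,0.15,0.05,0, -0.105,-0.042,0,-0.06,0.3,0.1,0, -0.105,-0.042,0.01,-0.09,0.45,0.16,0, -0.105,-0.042,0.02,-0.12,0.6,0.21,0, -0.105,-0.042,0.03,-0.15,0.75,0.26,0, -0.105,-0.042,0.04,-0.18,0.9,0.31,0, -0.105,-0.042,0.04,-0.21,1.035,0.36,0, -0.105,-0.042,0.04,-0.21,1.035,0.36,0, -0.105,-0.042,0.04,-0.21,1.035,0.36,0, -0.105,-0.042,0.04,-0.21,1.035,0.36,0]'
python3 - <<'E'
from h import *
o=get_obs();print(o['q']);w,x,y,z=o['eef_rot'];print(R.from_quat([x,y,z,w]).as_matrix()[:,2])
z,y=lean(-.4,1.05); go([.45,.04,.25],z,y);go([.55,0,.072]-.1*np.array(z),z,y)
E
```

```text
time_s: 11.98
eef_pos: [0.439, 0.0365, 0.2607]
eef_rot: [0.096, 0.853, -0.169, 0.485]
wrist_force: [-0.1, 0.1, -0.5]
opening: 1.0
grasp_force: 0.0
[ 0.07024234 -0.54695845  2.51203805 -1.13700861  0.43435175  2.91900876]
[ 0.7944954  -0.32689074 -0.51178071]
shift [-0.0047 -0.0075  0.0071] turn [-0.008  0.016  0.004]
shift [-0.1042 -0.0093  0.0907] turn [-0.008  0.016  0.004]
```

```bash
cat > kin.py <<'E'
from h import *
from scipy.optimize import least_squares
D=[([-1.534,.182,1.608,0,1.354,-.206],[.138,-.558,.255]),([.14709,.07636,1.60143,-.00026,1.46369,1.71944],[.5128,.195,.3165]),
([-.21528,.07345,1.58574,.00053,1.48321,1.35555],[.5497,.0005,.3259]),([-.21584,.09376,1.62718,0,1.42018,1.35515],[.54985,0,.29428]),
([.07024,-.54696,2.51204,-1.13701,.43435,2.919],[.439,.0365,.2607])]
def fk(q,P):
    a,b,h,e,L,lat,s=P
    f=lambda ax,t:R.from_rotvec(np.array(ax)*t)
    R1=f([0,0,1],q[0]);R2=R1*f([0,1,0],q[1]);R3=R2*f([0,1,0],q[2]);R4=R3*f([0,0,1],q[3]);R5=R4*f([0,1,0],q[4])
    return R1.apply([s,lat,h])+R2.apply([0,0,a])+R3.apply([e,0,b])+R5.apply([0,0,L]),R5*f([0,0,1],q[5])
def fit():
    P0=np.array([.45,.4,.2,0,.25,.118,0])
    return least_squares(lambda P:np.r_[np.concatenate([fk(q,P)[0]-p for q,p in D]),.002*(P-P0)],P0)
lo=np.array([-2.99,-.89,.3,-1.14,0,-3.12]);hi=np.array([2.99,2.07,2.58,4.28,2.63,3.12])
def ik(P,tcp,zd,yd,q0):
    yd=np.array(yd);zd=np.array(zd);Rt=R.from_matrix(np.c_[np.cross(yd,zd),yd,zd])
    def f(q):
        p,r=fk(q,P);return np.r_[(p-tcp)*3,(r.inv()*Rt).as_rotvec()]
    s=least_squares(f,np.clip(q0,lo+.02,hi-.02),bounds=(lo,hi));return s.x,np.abs(s.fun).max()
E
python3 - <<'E'
from kin import *
s=fit();P=s.x;print(np.round(P,4),np.abs(s.fun).max())
p,r=fk(D[4][0],P);print(r.as_quat()[[3,0,1,2]])
for name,t in [('pick',[.55,0,.072]),('stand',0),('mat',[.588,-.216,.096]),('matup',[.588,-.216,.115])]:
  for th in (.95,1.05):
    for az in (-.1,-.2,-.3,-.4,-.5,-.6):
        z,y=lean(az,th)
        T=(np.array([.55,0,.072])-.1*np.array(z)) if name=='stand' else np.array(t)
        for q0 in ([-.2,0,2,0,.6,1.4],):
            q,e=ik(P,T-.006*np.array(z),z,y,q0)
            print(name,th,az,np.round(q,2),round(e,4))
E
```

```text
[0.4393 0.5131 0.3095 0.083  0.2938 0.1177 0.001 ] 0.0003174016253382206
[0.41036649 0.72252943 0.48357143 0.27515314]
pick 0.95 -0.1 [-0.31  0.25  2.39  2.75  0.46  0.23] 0.0
pick 0.95 -0.2 [-0.23  0.26  2.37  3.09  0.44  0.03] 0.0
pick 0.95 -0.3 [-0.23  0.07  2.3   1.86  0.    1.32] 0.1796
pick 0.95 -0.4 [-0.25  0.06  2.31  1.68  0.    1.56] 0.1849
pick 0.95 -0.5 [-0.27  0.06  2.31  1.37  0.    1.93] 0.1944
pick 0.95 -0.6 [-0.28  0.06  2.32  1.36  0.    1.99] 0.2192
pick 1.05 -0.1 [-0.33  0.33  2.41  2.82  0.66  0.14] 0.0
pick 1.05 -0.2 [-0.23  0.34  2.39  3.1   0.64  0.02] 0.0
pick 1.05 -0.3 [-0.14  0.35  2.37  3.38  0.63 -0.11] 0.0
pick 1.05 -0.4 [-0.25  0.02  2.33  1.46  0.    1.77] 0.256
pick 1.05 -0.5 [-0.27  0.01  2.33  1.36  0.    1.92] 0.2644
pick 1.05 -0.6 [-0.29  0.01  2.34  1.37  0.    1.96] 0.2765
stand 0.95 -0.1 [-0.37 -0.18  2.58  2.27  0.28  0.69] 0.023
stand 0.95 -0.2 [-0.24 -0.16  2.58  3.    0.22  0.12] 0.0
stand 0.95 -0.3 [-0.23 -0.29  2.55  1.24  0.    1.95] 0.0702
stand 0.95 -0.4 [-0.24 -0.29  2.55  1.4   0.    1.84] 0.1235
stand 0.95 -0.5 [-0.25 -0.28  2.55  1
[... 1117 characters left out ...]
0
matup 0.95 -0.1 [-0.81  0.25  2.19  1.75  0.57  0.89] 0.0
matup 0.95 -0.2 [-0.76  0.24  2.21  1.92  0.48  0.83] 0.0
matup 0.95 -0.3 [-0.7   0.23  2.22  2.15  0.39  0.72] 0.0
matup 0.95 -0.4 [-0.63  0.23  2.22  2.47  0.31  0.51] 0.0
matup 0.95 -0.5 [-0.57  0.24  2.21  2.92  0.26  0.17] 0.0
matup 0.95 -0.6 [-0.55  0.16  2.15  1.46  0.    1.71] 0.1179
matup 1.05 -0.1 [-0.84  0.3   2.22  1.95  0.68  0.67] 0.0
matup 1.05 -0.2 [-0.78  0.28  2.24  2.14  0.6   0.59] 0.0
matup 1.05 -0.3 [-0.72  0.28  2.25  2.38  0.53  0.48] 0.0
matup 1.05 -0.4 [-0.64  0.28  2.25  2.66  0.47  0.31] 0.0
matup 1.05 -0.5 [-0.57  0.28  2.24  3.    0.44  0.1 ] 0.0
matup 1.05 -0.6 [-0.5   0.3   2.22  3.35  0.43 -0.14] 0.0
```

```bash
sed -i "s/f(\[0,0,1\],q\[5\])/f([0,0,1],q[5]+np.pi\/2)/" kin.py
python3 - <<'E'
from kin import *
P=fit().x;print(fk(D[4][0],P)[1].as_quat()[[3,0,1,2]])
for th in (.95,1.05,1.15):
  for az in (0,.2,.4):
    z,y=lean(az,th);z_=np.array(z)
    for n,T in [('pick',[.55,0,.072]),('stand',np.array([.55,0,.072])-.07*z_),('standup',np.array([.55,0,.25])-.07*z_),('pickup',[.55,0,.115]),('mat',[.588,-.216,.096]),('matup',[.588,-.216,.112]),('matout',[.48,-.216,.112])]:
        q,e=ik(P,np.array(T)-.006*z_,z,y,[-.4,.2,2.2,2,.7,1.])
        print(th,az,n,np.round(q,2),round(e,4))
E
```

```text
[ 0.09561028  0.85284209 -0.16896882  0.48473557]
0.95 0 pick [-0.39  0.24  2.39  2.45  0.51 -1.18] 0.0
0.95 0 stand [-0.49 -0.05  2.55  2.11  0.46 -0.89] 0.0
0.95 0 standup [-0.49 -0.64  2.44  0.76  0.59  0.6 ] 0.0
0.95 0 pickup [-0.39  0.08  2.41  2.23  0.41 -0.94] 0.0
0.95 0 mat [-0.85  0.32  2.16  1.68  0.66 -0.72] 0.0
0.95 0 matup [-0.85  0.28  2.16  1.62  0.66 -0.66] 0.0
0.95 0 matout [-1.12  0.12  2.37  1.48  0.82 -0.74] 0.0
0.95 0.2 pick [-0.54  0.26  2.37  1.98  0.64 -0.99] 0.0
0.95 0.2 stand [-0.7  -0.01  2.52  1.67  0.69 -0.75] 0.0
0.95 0.2 standup [-0.7  -0.58  2.41  0.97  0.88  0.19] 0.0
0.95 0.2 pickup [-0.54  0.1   2.39  1.79  0.6  -0.75] 0.0
0.95 0.2 mat [-0.92  0.37  2.08  1.44  0.83 -0.68] 0.0
0.95 0.2 matup [-0.92  0.33  2.09  1.41  0.84 -0.63] 0.0
0.95 0.2 matout [-1.17  0.19  2.28  1.29  0.98 -0.75] 0.0
0.95 0.4 pick [-0.64  0.29  2.31  1.65  0.78 -0.9 ] 0.0
0.95 0.4 stand [-0.81  0.07  2.43  1.41  0.88 -0.76] 0.0
0.95 0.4 standup [-0.81 -0.44  2.34  1.03  1.1  -0.07] 0.0
0.95 0.4 pickup [-0.64  0.15  2.33  1.52  0.78 -0.71] 0.0
0.95 0.4 mat [-0.96  0.43  1.98  1
[... 1815 characters left out ...]
   -1.23] 0.0
1.15 0.2 standup [-0.84 -0.6   2.56  1.32  0.95 -0.19] 0.0
1.15 0.2 pickup [-0.61  0.25  2.43  2.1   0.87 -1.14] 0.0
1.15 0.2 mat [-0.99  0.48  2.11  1.66  1.02 -0.96] 0.0
1.15 0.2 matup [-0.99  0.44  2.12  1.64  1.01 -0.92] 0.0
1.15 0.2 matout [-1.26  0.34  2.3   1.45  1.15 -1.02] 0.0
1.15 0.4 pick [-0.72  0.45  2.33  1.84  1.02 -1.2 ] 0.0
1.15 0.4 stand [-0.95  0.3   2.46  1.61  1.1  -1.15] 0.0
1.15 0.4 standup [-0.95 -0.4   2.45  1.28  1.19 -0.38] 0.0
1.15 0.4 pickup [-0.72  0.29  2.36  1.76  0.99 -1.05] 0.0
1.15 0.4 mat [-1.02  0.54  2.    1.44  1.14 -0.9 ] 0.0
1.15 0.4 matup [-1.02  0.5   2.    1.42  1.15 -0.87] 0.0
1.15 0.4 matout [-1.26  0.41  2.18  1.27  1.26 -0.98] 0.0
```

```bash
cat >> kin.py <<'E'
def path(qs,n):
    "tool-frame rows for joint-space way points"
    P=fit().x;p0,r0=fk(qs[0],P);o=[]
    for a,b in zip(qs[:-1],qs[1:]):
        for i in range(1,n+1):
            p,r=fk(np.array(a)+(np.array(b)-a)*i/n,P)
            o.append(np.r_[r0.inv().apply(p-p0),(r0.inv()*r).as_rotvec()]);print(np.round(o[-1],3).tolist(),'tcp',np.round(p,2))
E
python3 - <<'E'
from kin import *
P=fit().x;q=get_obs()['q'];z,y=lean(.4,1.15)
g,e=ik(P,np.array([.55,0,.25])-.076*np.array(z),z,y,[-.9,-.4,2.4,1.3,1.2,-.4]);print(g,e)
path([q,g],20)
E
```

```text
[-0.94861529 -0.39520195  2.45403785  1.27996939  1.19265841 -0.38437174] 5.453970608471082e-13
[-0.014, 0.026, 0.009, -0.064, -0.068, -0.031] tcp [0.43 0.01 0.24]
[-0.03, 0.049, 0.015, -0.114, -0.144, -0.06] tcp [ 0.42 -0.01  0.23]
[-0.048, 0.068, 0.019, -0.147, -0.228, -0.087] tcp [ 0.41 -0.02  0.21]
[-0.066, 0.083, 0.02, -0.163, -0.315, -0.111] tcp [ 0.39 -0.03  0.19]
[-0.085, 0.093, 0.02, -0.16, -0.401, -0.132] tcp [ 0.38 -0.04  0.18]
[-0.103, 0.099, 0.019, -0.139, -0.485, -0.149] tcp [ 0.37 -0.04  0.16]
[-0.118, 0.101, 0.017, -0.1, -0.56, -0.163] tcp [ 0.36 -0.04  0.15]
[-0.131, 0.099, 0.015, -0.044, -0.625, -0.173] tcp [ 0.35 -0.03  0.14]
[-0.141, 0.093, 0.014, 0.026, -0.675, -0.181] tcp [ 0.35 -0.03  0.13]
[-0.147, 0.084, 0.013, 0.109, -0.708, -0.187] tcp [ 0.35 -0.02  0.13]
[-0.148, 0.073, 0.013, 0.2, -0.72, -0.191] tcp [ 0.35 -0.01  0.13]
[-0.144, 0.061, 0.014, 0.295, -0.709, -0.196] tcp [0.36 0.   0.13]
[-0.135, 0.049, 0.016, 0.39, -0.676, -0.201] tcp [0.37 0.01 0.14]
[-0.121, 0.037, 0.02, 0.481, -0.619, -0.209] tcp [0.38 0.02 0.15]
[-0.102, 0.028, 0.024, 0.563, -0.54, -0.22] tcp [0.4  0.02 0.16]
[-0.078, 0.022, 0.03, 0.632, -0.439, -0.236] tcp [0.42 0.02 0.18]
[-0.05, 0.019, 0.035, 0.683, -0.321, -0.258] tcp [0.44 0.02 0.2 ]
[-0.018, 0.021, 0.04, 0.713, -0.187, -0.287] tcp [0.45 0.01 0.22]
[0.016, 0.028, 0.045, 0.72, -0.042, -0.322] tcp [ 0.47 -0.01  0.25]
[0.052, 0.041, 0.048, 0.702, 0.11, -0.365] tcp [ 0.49 -0.03  0.28]
```

```bash
python3 -m jog '[-0.014,0.026,0.009,-0.064,-0.068,-0.031,0, -0.03,0.049,0.015,-0.114,-0.144,-0.06,0, -0.048,0.068,0.019,-0.147,-0.228,-0.087,0, -0.066,0.083,0.02,-0.163,-0.315,-0.111,0, -0.085,0.093,0.02,-0.16,-0.401,-0.132,0, -0.103,0.099,0.019,-0.139,-0.485,-0.149,0, -0.118,0.101,0.017,-0.1,-0.56,-0.163,0, -0.131,0.099,0.015,-0.044,-0.625,-0.173,0, -0.141,0.093,0.014,0.026,-0.675,-0.181,0, -0.147,0.084,0.013,0.109,-0.708,-0.187,0, -0.148,0.073,0.013,0.2,-0.72,-0.191,0, -0.144,0.061,0.014,0.295,-0.709,-0.196,0, -0.135,0.049,0.016,0.39,-0.676,-0.201,0, -0.121,0.037,0.02,0.481,-0.619,-0.209,0, -0.102,0.028,0.024,0.563,-0.54,-0.22,0, -0.078,0.022,0.03,0.632,-0.439,-0.236,0, -0.05,0.019,0.035,0.683,-0.321,-0.258,0, -0.018,0.021,0.04,0.713,-0.187,-0.287,0, 0.016,0.028,0.045,0.72,-0.042,-0.322,0, 0.052,0.041,0.048,0.702,0.11,-0.365,0]'
python3 - <<'E'
from kin import *
o=get_obs();print(o['q'],o['eef_pos'])
w,x,y,z=o['eef_rot'];print(R.from_quat([x,y,z,w]).as_matrix().round(3))
z,y=lean(.4,1.15);z=np.array(z)
C=np.array([.551,-.0005,.072])
for d in (.09,.07,.035,0): go(C-d*z,z,y)
E
```

```text
time_s: 14.48
eef_pos: [0.4874, -0.0284, 0.2836]
eef_rot: [-0.106, 0.82, 0.168, 0.536]
wrist_force: [1.1, 0.1, 1.1]
opening: 1.003
grasp_force: 0.0
[-0.95102709 -0.3932518   2.45097566  1.28648156  1.19497751 -0.39139938] [ 0.48737175 -0.02843116  0.28360054]
[[ 0.369  0.389  0.844]
 [ 0.161 -0.921  0.354]
 [ 0.915  0.005 -0.402]]
shift [-0.1651 -0.0019  0.0527] turn [ 0.003 -0.007  0.005]
shift [-0.1652 -0.0019  0.0727] turn [ 0.003 -0.007  0.005]
shift [-0.1655 -0.002   0.1077] turn [ 0.003 -0.007  0.005]
shift [-0.1657 -0.0021  0.1427] turn [ 0.003 -0.007  0.005]
```

```bash
python3 -m jog '[-0.02,0,0,0,0,0,0, -0.05,0,0.01,0,0,0,0, -0.08,0,0.02,0,0,0,0, -0.11,0,0.04,0,0,0,0, -0.14,-0.002,0.05,0,0,0,0, -0.16,-0.002,0.06,0,0,0,0, -0.165,-0.002,0.06,0,0,0,0, -0.165,-0.002,0.065,0.003,-0.007,0.005,0, -0.165,-0.002,0.065,0.003,-0.007,0.005,0]'
python3 - <<'E'
from kin import *
p=camera('wrist');save(p,'w4');s=camera('side');save(s,'s4')
cv2.imwrite('pics/c4.png',np.hstack([p['frame'],s['frame'][60:360,180:420].repeat(1,0)] if 0 else [cv2.resize(p['frame'],(400,300)),cv2.resize(s['frame'][90:270,180:420],(400,300))])[:,:,::-1])
b=blob(p,'red');print(b)
for bb in b[:2]:print(atz(p,bb[1],.155))
z,y=lean(.4,1.15);z=np.array(z);print(get_obs()['q'])
go(np.array([.551,-.0005,.072]),z,y)
E
```

```text
time_s: 15.6
eef_pos: [0.4801, -0.0291, 0.1067]
eef_rot: [-0.109, 0.823, 0.166, 0.532]
wrist_force: [0.2, 0.7, -0.2]
opening: 0.997
grasp_force: 0.0
[(2558, [278.0, 86.5], [251, 60, 63, 55]), (45, [282.2, 146.4], [269, 146, 27, 2])]
[0.57136003 0.00915012 0.155     ]
[ 0.51393628 -0.01700611  0.155     ]
[-0.97375886  0.27817421  2.46385383  1.57428307  1.10690791 -1.12714825]
shift [-0.0002  0.0016  0.078 ] turn [-0.002  0.003 -0.002]
```

View pics/c4.png

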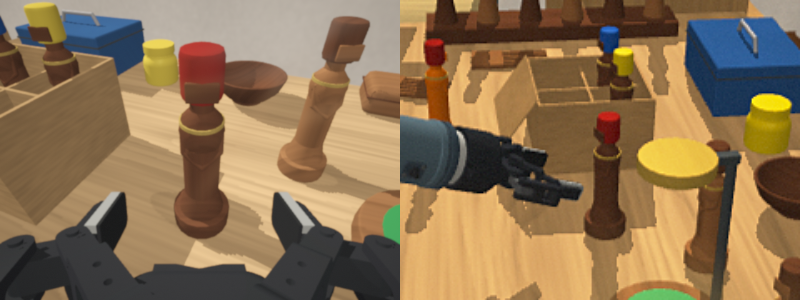

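The carving stands upright between the open fingers, at column 201 with the jaws' middle near 200, and the leaning hand is beside its waist. I'll advance and grip.

```bash
python3 -m jog '[0,0.001,0.02,0,0,0,0, 0,0.0015,0.04,0,0,0,0, 0,0.0015,0.06,0,0,0,0, 0,0.0015,0.073,0,0,0,0, 0,0.0015,0.078,0,0,0,0, 0,0.0015,0.078,0,0,0,0, 0,0.0015,0.078,0,0,0,0.3, 0,0.0015,0.078,0,0,0,1, 0,0.0015,0.078,0,0,0,1, 0,0.0015,0.078,0,0,0,1, 0,0.0015,0.078,0,0,0,1, 0,0.0015,0.078,0,0,0,1, 0,0.0015,0.078,0,0,0,1]'
python3 - <<'E'
from kin import *
o=get_obs();w,x,y,z=o['eef_rot'];Rc=R.from_quat([x,y,z,w])
print(Rc.as_matrix()[:,2])
for v in ([0,0,.030],[-.051,-.12,.030],[-.06,-.216,.030],[.037,-.2155,.03],[.037,-.2155,.0235]): print(v,Rc.inv().apply(v).round(4))
P=fit().x
m=Rc.as_matrix();q=o['q']
for v in ([0,0,.030],[-.051,-.12,.030],[-.06,-.216,.030],[.037,-.2155,.03]):
    q,e=ik(P,o['eef_pos']+np.array(v),m[:,2],m[:,1],q);print(q.round(2),round(e,4))
E
```

```text
time_s: 17.32
eef_pos: [0.5458, -0.0026, 0.0741]
eef_rot: [-0.11, 0.823, 0.165, 0.532]
wrist_force: [-2.0, -2.6, 5.9]
opening: 0.357
grasp_force: 59.0
[ 0.83919856  0.3562079  -0.41092787]
[0, 0, 0.03] [ 0.0273 -0.0001 -0.0123]
[-0.051, -0.12, 0.03] [-0.0108  0.0906 -0.0979]
[-0.06, -0.216, 0.03] [-0.0291  0.1755 -0.1396]
[0.037, -0.2155, 0.03] [ 0.0078  0.2128 -0.058 ]
[0.037, -0.2155, 0.0235] [ 0.0019  0.2128 -0.0554]
[-0.72  0.34  2.35  1.78  1.   -1.08] 0.0
[-1.1   0.36  2.31  1.43  1.16 -1.05] 0.0
[-1.23  0.44  2.15  1.29  1.24 -0.99] 0.0
[-1.02  0.52  2.    1.43  1.14 -0.88] 0.0
```

```bash
python3 -m jog '[0.009,0,-0.004,0,0,0,1, 0.018,0,-0.008,0,0,0,1, 0.027,0,-0.012,0,0,0,1, 0.027,0,-0.012,0,0,0,1, 0.024,0.01,-0.021,0,0,0,1, 0.014,0.03,-0.042,0,0,0,1, 0.004,0.055,-0.066,0,0,0,1, -0.006,0.078,-0.086,0,0,0,1, -0.013,0.1,-0.1,0,0,0,1, -0.018,0.12,-0.113,0,0,0,1, -0.023,0.142,-0.123,0,0,0,1, -0.026,0.16,-0.132,0,0,0,1, -0.028,0.171,-0.138,0,0,0,1, -0.029,0.1755,-0.14,0,0,0,1, -0.029,0.1755,-0.14,0,0,0,1, -0.029,0.1755,-0.14,0,0,0,1]'
python3 - <<'E'
from kin import *
s=camera('side');t=camera('top')
cv2.imwrite('pics/c5.png',np.hstack([cv2.resize(s['frame'][110:350,200:440],(400,400)),cv2.resize(t['frame'][100:260,280:440],(400,400))])[:,:,::-1])
bs=blob(s,'red',(250,90,420,330));bt=blob(t,'red',(260,100,460,280));print(bs,bt)
if bs and bt: print(tri([ray(s,bs[0][1]),ray(t,bt[0][1])]))
g=blob(s,'green',(290,220,400,310));print(g)
E
```

```text
time_s: 19.32
eef_pos: [0.4853, -0.2173, 0.1039]
eef_rot: [-0.11, 0.824, 0.166, 0.531]
wrist_force: [-0.2, -0.8, -2.7]
opening: 0.358
grasp_force: 59.8
[(277, [290.2, 208.1], [282, 198, 16, 23])] [(120, [378.3, 211.3], [372, 206, 13, 11])]
(array([ 0.49023661, -0.21386745,  0.18615441]), [np.float64(0.0013452822623814809), np.float64(0.0013452822623815817)])
[(926, [341.5, 279.6], [313, 263, 52, 34])]
```

View pics/c5.png

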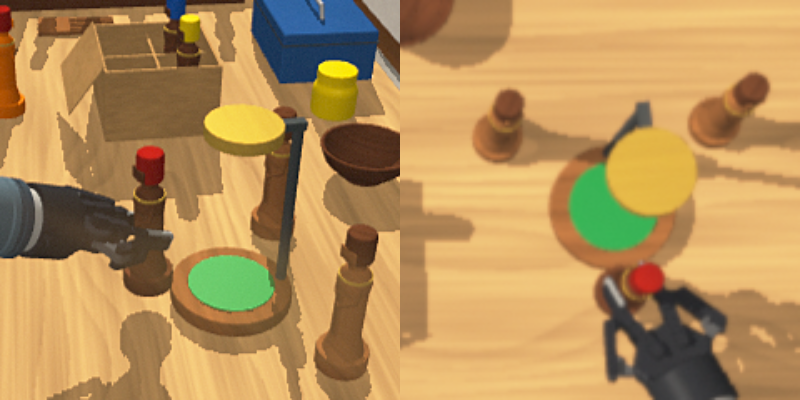

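The carving is held upright just outside the foot, with its head at (290,208) in the side view. The mat is clear. I'll pin down the mat's centre from its outline in both views.

Run:
```python
from kin import *
s=camera('side');t=camera('top')
def mask(p,box):
    hsv=cv2.cvtColor(p['frame'],cv2.COLOR_RGB2HSV).astype(int)
    m=((abs(hsv[:,:,0]-63)<17)&(hsv[:,:,1]>100)&(hsv[:,:,2]>40)).astype(np.uint8)
    k=np.zeros_like(m);k[box[1]:box[3],box[0]:box[2]]=1;return m*k
for n,p,b in (('s',s,(290,220,400,310)),('t',t,(300,140,420,240))):
    c=max(cv2.findContours(mask(p,b),cv2.RETR_EXTERNAL,cv2.CHAIN_APPROX_NONE)[0],key=len)[:,0]
    w=np.array([atz(p,u,.022)[:2] for u in c])
    f=least_squares(lambda a:np.hypot(*(w-a).T)-.0495,w.mean(0),loss='soft_l1',f_scale=.001)
    print(n,f.x,np.median(np.abs(f.fun)),len(w))
o=get_obs();w,x,y,z=o['eef_rot'];Rc=R.from_quat([x,y,z,w])
for v in ([.098,-.001,0],[.098,-.001,-.008],[1,0,0],[0,1,0],[0,0,1]): print(v,Rc.inv().apply(v).round(4))
```

```text
s [ 0.58692858 -0.21512462] 0.00107835329390275 122
t [ 0.58643216 -0.21463635] 0.0017076479165878261 96
[0.098, -0.001, 0] [0.0372 0.0391 0.0818]
[0.098, -0.001, -0.008] [0.0299 0.0392 0.0851]
[1, 0, 0] [0.3809 0.3897 0.8385]
[0, 1, 0] [ 0.1558 -0.9209  0.3573]
[0, 0, 1] [ 0.9114 -0.0054 -0.4115]
```

```bash
python3 -m jog '[0.004,0.004,0.008,0,0,0,1, 0.0085,0.0087,0.0187,0,0,0,1, 0.0135,0.0138,0.0297,0,0,0,1, 0.0185,0.0189,0.0407,0,0,0,1, 0.0235,0.024,0.0517,0,0,0,1, 0.0285,0.0291,0.0627,0,0,0,1, 0.0335,0.0342,0.0737,0,0,0,1, 0.0366,0.0374,0.0805,0,0,0,1, 0.0366,0.0374,0.0805,0,0,0,1, 0.0366,0.0374,0.0805,0,0,0,1]'
python3 - <<'E'
from kin import *
s=camera('side')
cv2.imwrite('pics/c6.png',cv2.resize(s['frame'][130:330,220:440],(660,600))[:,:,::-1])
E
```

```text
time_s: 20.78
eef_pos: [0.5812, -0.2183, 0.104]
eef_rot: [-0.11, 0.824, 0.165, 0.531]
wrist_force: [1.0, -0.3, -3.4]
opening: 0.359
grasp_force: 59.8
```

View pics/c6.png

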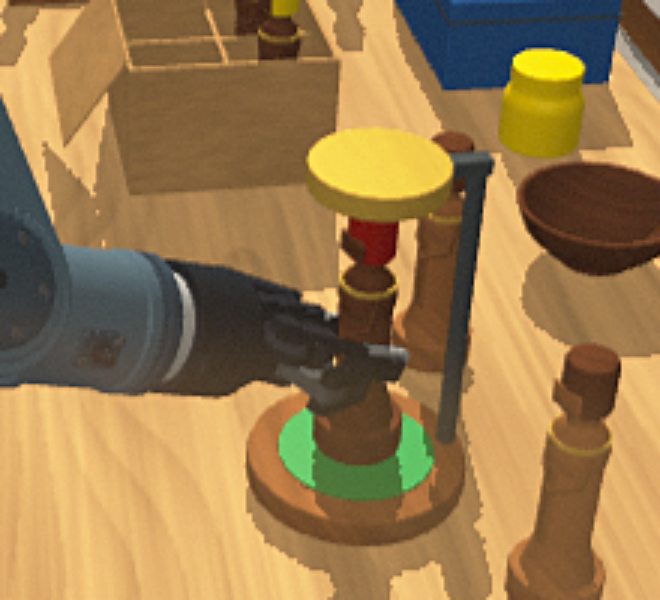

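The carving is under the hood without touching it, centred over the mat at crop position (357,430). I'll lower it gently.

```bash
python3 -m jog '[-0.0018,0,0.0008,0,0,0,1, -0.0036,0,0.0016,0,0,0,1, -0.005,0,0.0022,0,0,0,1, -0.006,0,0.0027,0,0,0,1, -0.0066,0,0.003,0,0,0,1, -0.0066,0,0.003,0,0,0,1]'
```

```text
time_s: 21.58
eef_pos: [0.5814, -0.2183, 0.0968]
eef_rot: [-0.11, 0.824, 0.165, 0.531]
wrist_force: [0.0, -0.9, -3.6]
opening: 0.358
grasp_force: 59.8
```

```bash
python3 -m jog '[-0.0005,0,0.0002,0,0,0,1, -0.0009,0,0.0004,0,0,0,1, -0.0009,0,0.0004,0,0,0,1]'
```

```text
time_s: 21.95
eef_pos: [0.5815, -0.2184, 0.0961]
eef_rot: [-0.11, 0.824, 0.165, 0.531]
wrist_force: [-0.5, -0.3, -1.0]
opening: 0.356
grasp_force: 59.8
```

Contact: the wrist force has eased from -3.6 to -1.0 N. Now I'll release and back out along the tool axis.

```bash
python3 -m jog '[0,0,0,0,0,0,0.6, 0,0,0,0,0,0,0.5, 0,0,0,0,0,0,0.4, 0,0,0,0,0,0,0.2, 0,0,0,0,0,0,0, 0,0,0,0,0,0,0, 0,0,0,0,0,0,0, 0,0,-0.015,0,0,0,0, 0,0,-0.035,0,0,0,0, 0,0,-0.055,0,0,0,0, 0,0,-0.075,0,0,0,0, 0,0,-0.095,0,0,0,0, 0,0,-0.1,0,0,0,0, 0,0,-0.1,0,0,0,0, 0,0,-0.1,0,0,0,0]'
python3 - <<'E'
from kin import *
s=camera('side');w=camera('wrist')
cv2.imwrite('pics/c7.png',np.hstack([cv2.resize(s['frame'][130:330,220:440],(400,400)),cv2.resize(w['frame'],(400,400))])[:,:,::-1])
for p in (s,w):
    for d in spot_in(p,'carving')[:3]: print(d)
E
```

```text
time_s: 23.82
eef_pos: [0.4977, -0.2537, 0.1368]
eef_rot: [-0.11, 0.824, 0.166, 0.531]
wrist_force: [-0.6, 0.4, -0.3]
opening: 0.997
grasp_force: 0.0
{'xyz': [0.3287, 0.2504, 0.074], 'confidence': 0.76}
{'xyz': [0.5823, -0.2318, 0.0983], 'confidence': 0.62}
{'xyz': [0.5808, -0.2307, 0.0218], 'confidence': 0.31}
{'xyz': [0.5767, -0.22, 0.1326], 'confidence': 0.86}
```

View pics/c7.png

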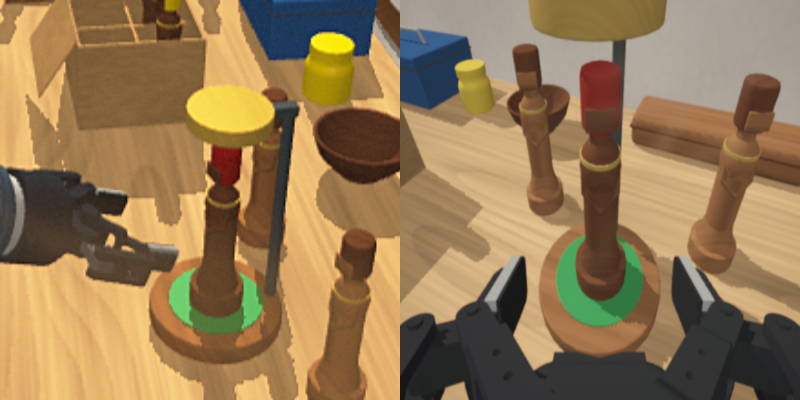

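The carving stands upright and centred on the mat, with green showing all round its base in both views. The hand is clear and the neighbouring carvings still stand.

```bash
python3 -c "
from bench import *
print(hand_in())"
```

```text
the job is handed in; nothing more can be done
None
```

The red-headed carving stands upright and released, centred on the green mat under the hood; it was first stood and let go on the bare table, the other carvings looked undisturbed in the last pictures, and the job is handed in (no verdict was returned).

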